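Stack a stack-nest tote over packed pulp bowls

TASK

Take the empty tote off the sloping chute, turn it to the facing in which it stacks instead of nesting (thumb tabs at opposite ends), and lower it gently onto the tote of bowls standing on the bench, letting go only once that tote carries it. Leave it fully seated and level inside the lower rim, without shoving the lower tote away, crushing the bowls, bumping the stack hard, or disturbing the other ware and supplies.

Things in the scene. Friction and masses are not known exactly. Their poses are not given: they have to be found in the camera images.
- tote_mid (a point): Centre of the empty grey plastic stack-nest tote to be stacked, 46 mm above its underside. Tote 0.24 to 0.46 kg, 214 x 144 x 92 mm over the rim, open-topped. Axes: x along its length to the end with the thumb tab, y across to a long side, z up out of its mouth. It starts on the chute, tipped with it by 26 deg, tab end uphill, other end against the lip.
- tote_tab (a point): Thumb tab of the empty tote: flat tongue 20 mm long, 50 mm wide, 10 mm thick sticking out of the rim in the middle of one end; the point is at its centre, 115 mm from mid length along the tote's x and 38 mm above point tote_mid.
- tote_rim_l (a point): Middle of the long rim bar on the +y side of the empty tote: a straight upright bar 10 mm thick, 208 mm long, 24 mm tall. The point is at its mid thickness, 67 mm from the tote's middle plane, 34 mm above tote_mid, 12 mm below the top edge. Below the bar the 3.5 mm side wall leans inwards by 7 deg. Axes as tote_mid.
- tote_rim_r (a point): The same on the -y side: middle of the other long rim bar, 67 mm from the middle plane. The short ends have 10 mm rim bars too (97 to 107 mm from the middle, 22 mm tall), but with ledges inside, 22 mm below the top edge.
- tote_foot (a point): Centre of the empty tote's underside, 46 mm below tote_mid. The underside is 118 mm wide with two outer feet at the tab end and one middle foot, 44 mm wide, at the other end, all reaching 94 mm from the middle. Axes as tote_mid.
- base_mid (a point): The lower tote, same shape and colour, weighted (1.3 kg) and holding two little stacks of bowls (46 mm tall, standing on its floor), upright and loose on the bench at any yaw. The point is its centre, 46 mm above the bench; axes as for tote_mid (x to its tab end).
- base_seat (a point): Where the empty tote's underside centre (tote_foot) rests when stacked: 70 mm above the lower tote's underside, level with its inner ledges: one in the middle of the tab end, two at the outer parts of the other end. Rim bars rise 22 mm above it and leave the feet about 3 mm of play each way. Tabs at opposite ends: feet stand on ledges; tabs at the same end: feet drop past them and it nests.
- base_tab (a point): The thumb tab of the lower tote, 115 mm from its centre along its x and 38 mm higher.
- base: The lower tote itself: origin at the centre of its underside, same axes as base_mid.
- tote: The empty tote itself: origin at the centre of its underside, same axes as tote_mid.
- chute: Fixed aluminium chute 190 mm wide, 250 mm along the slope, sloping at 26 deg; origin on the bench below the middle of the slope. It rises along its +x; the low end, with a 25 mm lip, is on the robot's side. Side guides are 18 mm high.
- bowls0: A stack of small pulp bowls in the lower tote, 58 mm wide, 46 mm tall, origin at the centre of its foot.
- bowls1: The other stack of small bowls in the lower tote, same size.
- cup: Pulp cup, 72 mm wide, 85 mm tall, standing on the bench; origin under its centre. Bystander.
- plates: Stack of pulp saucers, 120 mm wide, 48 mm tall, lying on the bench between the chute and the lower tote; origin under its centre. Bystander.
- tape: Roll of clear tape lying flat, 90 mm wide, 48 mm tall; origin under its centre. Bystander.

How it is judged (in metres and radians):
On the way, in this order (a step that is already met when the one before it is completed fails the run):
1. the empty tote is held by the fingers, clear of the chute (contact force between the fingers and tote above 2 N and contact force between tote and chute below 0.05 N and distance of tote_mid from where it was at the start of the episode above 0.04 m), for 0.1 s.
2. the tote, still held, is carried by the lower tote, tabs at opposite ends, feet inside its rim (contact force between the fingers and tote above 1 N and contact force between tote and base above 0.5 N and z of tote_mid in the frame of base_mid below 0.082 m and x of tote_tab in the frame of base_mid below -0.08 m), for 0.05 s.
At the end, for the whole second after the job is handed in: The empty tote stands on the lower one, tabs at opposite ends, its centre 66 to 74 mm above the lower centre and within 8 mm of its axis each way, both level within 2 degrees, at rest and carried by the lower tote (z of tote_mid in the frame of base_mid between 0.066 and 0.074 m and x of tote_mid in the frame of base_mid between -0.008 and 0.008 m and y of tote_mid in the frame of base_mid between -0.008 and 0.008 m and x of tote_tab in the frame of base_mid below -0.09 m and angle between each of tote_mid, base_mid's own z axis and vertical below 0.035 rad and contact force between tote and base above 0.5 N and linear speed of each of tote, base below 0.02 m/s); the robot touches nothing.
It fails at once if the lower tote shoved more than 30 mm (distance of base from where it was at the start of the episode above 0.03 m).
It fails at once if the totes bumped or pressed together with more than 30 N (contact force between tote and base above 30 N).
It fails at once if bowls pressed by the tote (contact force between tote and bowls0 above 3 N or contact force between tote and bowls1 above 3 N).
It fails at once if a bystander disturbed (distance of any of cup, plates, tape from where it was at the start of the episode above 0.03 m or angle between cup's own z axis and vertical above 0.5 rad).
It also fails if it takes over 45 s, if anything falls off the work surface, if the arm or the gripper's body presses on something with over 40 N, if the wrist force passes 120 N, or if a joint passes its speed limit or range.

ROBOT

A 6-joint arm with a two-finger parallel gripper is mounted at the origin on the work surface. World frame = base frame: x ahead of the robot, y to its left, z up, the work surface at z = 0. Lengths are in mm, angles in rad, forces in N, time in s.
With the tool pointing down it reaches from about 400 to 925 mm from the base axis. Payload 12.5 kg.
Tool frame: the origin (TCP) lies midway between the tips of the shut fingers; the grasp point (between the pads) lies 19 mm behind it; z points along the fingers, y is the line along which they close (so a half turn about z gives the same grasp; the last joint's range is limited). The gripper opens to 95 mm and grips with 3 to 60 N. Pads are 20 mm wide; open, the fingers measure 119 mm over their backs; the gripper's body (75 mm by 180 mm) begins 59 mm behind the grasp point.
Start: joints at [1.222, 0.491, 1.559, -0, 1.092, -0.106], TCP at [150.245, 606.69, 214.661] pointing down, gripper open.
Joint ranges: [-3.1, 3.1], [-0.84, 2.19], [0.05, 2.79], [-1.13, 4.28], [0.06, 2.93], [-2.69, 2.69]. Speed limits (rad/s): [2.22, 2.22, 2.79, 3.14, 3.14, 3.14].

INTERFACE

Orientations are given as [roll, pitch, yaw] about the fixed x, y, z axes, in that order (R = Rz(yaw) Ry(pitch) Rx(roll)).
In Python, from cell import readout, eyes, env gives the robot as it stands.
- The arm moves only by the tool move_arm, never from a script. Its argument "plan" is a list of rows, each a list of 3 entries, a list of its own where there are three numbers: the turn, a rotation vector about the tool's x, y, z in degrees, then the shift along the tool's x, y, z in m, then the gripper command: -1 is shut, 1 is fully open, values between are in proportion. In form: [[[ax, ay, az], [x, y, z], jaw], ...]. A call has 1 to 5 rows; each row is the pose to reach, as a shift and turn from the pose commanded when the call began, along the tool's axes at that moment; what a row does not reach only later rows make up. A row lasts 1/8 s, in which the tool goes at most 62.5 mm and 10.7 degrees, less where a joint would pass 70% of its speed; a pose out of reach is approached as far as the arm can. A call with a gripper value outside its range is refused whole. The fingers move at their own pace and stop on an object; the grip force is fixed at half the most. Time passes only in rows, so rows that repeat a pose let the fingers close. It gives the time, the measured TCP pose, the force, the opening and the grip force at its end, in the units of the state.
- readout.state(): the state, without advancing time (a new reading comes with each control period).
- eyes.read_camera(name): name is "scene" or "top"; returns a dict with "img" (400x640x3 uint8, red, green, blue), "K" (3x3 intrinsics, pixels), "dist" ([k1, k2, p1, p2, k3] as OpenCV has them; the pictures are not rectified), "extrinsics" (4x4, takes a point from camera to world coordinates). Camera axes: x right, y up, looking along -z (the intrinsics and any distortion apply to the point x, -y, -z); pixel columns grow to the right and rows downward; lengths in mm; the calibration is good to about 2 mm. A picture is of the moment at which its call begins. There is no depth.
- env.job_done(): hands the job in; it is judged then, once.
Trained networks look in a picture, given as the dict that the camera call returned (one of the last four; its "shot" number tells which), for a name from the list of things; names that differ only in an ending like _2 or _b are one class to them, and where a whole thing is asked for, a point or a joint stands for the part that bears it (a point fixed in the world has none). Each returns a list of dicts, best first, with "score" (0 to 1); they miss things now and then, are a little off and sometimes report something else, mostly with a low value. They report only what shows in the picture. A call takes as long as a camera call.
- eyes.cut_out(picture, name): "mask" (400x640 bool, what is visible of it) and "uv" ([column, row] in pixels, amid what is visible of it).
The state is a dict: "t": time; "joints": joint angles; "qvel": joint speeds; "tau": joint torques, N m; "eef_pos": TCP position; "tcp_rot": TCP orientation; "ft_force": force on the tool from outside, world axes, zero at the start; "moment": the same for the moment, N m; "opening": opening from 0.0 (shut) to 1.0 (fully open); "grip_force": force on a finger pad.
Only numpy, scipy, OpenCV 4.12 (cv2) and the standard library are available. Lean on these libraries where they do the work, as an engineer would, in place of code of your own. Each camera call takes 0.05 s, during which the arm holds its last target. There are 200 camera calls.

## Working session

There is one attempt and no reset: what is moved stays moved. The work goes in short steps, Python scripts to look and compute and a tool call to move; the robot and the scene stay as the last step left them, time stands still between calls to the robot, and variables do not carry over. Pictures are saved under pics/ and viewed, at most 10 in all, crops included, and the job is handed in when it is done.

Besides the shell and the picture viewer there is one more tool, called by a JSON object that holds its "api" and its "payload". move_arm: Moves the arm, as the interface text tells. Its arguments: {"type":"object","properties":{"plan":{"type":"array","items":{"type":"array"}}},"required":["plan"]}

```bash
ls; mkdir -p pics; python3 - <<'E'
from cell import readout, eyes, env
import cv2,pickle
s=readout.state();print(s)
d={}
for n in("scene","top"):
    p=eyes.read_camera(n);d[n]=p
    cv2.imwrite(f"pics/{n}0.png",p["img"][:,:,::-1]); print(n,p["K"],p["dist"],p["extrinsics"])
    for o in("tote","base","tote_tab","base_tab","tote_rim_l","tote_rim_r","chute","plates","cup","tape"):
        r=eyes.cut_out(p,o)
        p[o]=r
        print(o,[(round(float(q["score"]),2),q["uv"],int(q["mask"].sum())) for q in r[:3]])
pickle.dump(d,open("d0.pkl","wb"))
E
```

```text
pics
{'t': 0.0, 'joints': array([ 1.22236600e+00,  4.91539166e-01,  1.55944850e+00, -3.98980756e-06,
        1.09167384e+00, -1.05574466e-01]), 'qvel': array([-0.00037987, -0.00152068,  0.00014534, -0.00058465, -0.00083843,
        0.0016909 ]), 'tau': array([-1.02028956e-03, -6.12642288e+01, -2.58175349e+01,  6.91517908e-02,
        4.83906304e-02, -1.13448200e-04]), 'eef_pos': array([150.1793253 , 606.44458369, 214.07473741]), 'tcp_rot': array([-3.14052938e+00, -1.09115444e-04,  2.89873857e+00]), 'ft_force': array([ 0.71019924,  0.23027636, -0.20134957]), 'moment': array([-0.00412624,  0.01520399, -0.01327528]), 'grip_force': 0.0, 'opening': 0.9999005731925817}
scene [[460.95424556   0.         320.80830041]
 [  0.         460.95424556 195.36673325]
 [  0.           0.           1.        ]] [-0.06268578  0.          0.          0.          0.        ] [[-4.31755701e-01 -5.24880739e-01  7.33544289e-01  1.42471239e+03]
 [ 9.01930509e-01 -2.60613836e-01  3.44386099e-01  4.31397681e+02]
 [ 1.04101606e-02  8.10296636e-01  5.85927462e-01  8.04101279e+02]
 [ 0.00000000e+00  0.00000000e+0
[... 613 characters left out ...]
629360e-02  9.87228917e-01 -1.58796008e-01  4.20907724e+02]
 [-9.99911513e-01 -1.31967133e-02 -1.67743717e-03  2.06170353e+01]
 [-3.75159988e-03  1.58760548e-01  9.87309989e-01  1.22978159e+03]
 [ 0.00000000e+00  0.00000000e+00  0.00000000e+00  1.00000000e+00]]
tote [(0.57, [422.2, 225.6], 5140)]
base [(0.87, [244.5, 215.1], 4002)]
tote_tab [(0.74, [422.5, 226.4], 5043), (0.21, [236.5, 220.9], 336)]
base_tab [(0.96, [247.1, 215.8], 4053)]
tote_rim_l [(0.69, [426.4, 223.9], 5127)]
tote_rim_r [(0.69, [426.4, 223.9], 5127)]
chute [(0.69, [394.7, 178.1], 2500)]
plates [(0.75, [340.0, 272.9], 1635), (0.66, [424.2, 225.7], 5126)]
cup [(0.68, [358.3, 141.1], 634)]
tape [(0.93, [318.4, 133.0], 525)]
```

```bash
python3 - <<'E'
import pickle,cv2,numpy as np
d=pickle.load(open("d0.pkl","rb"))
i=d["scene"]["img"][100:320,170:470,::-1];cv2.imwrite("pics/s1.png",cv2.resize(i,None,fx=2.6,fy=2.6,interpolation=cv2.INTER_CUBIC))
i=d["top"]["img"][110:310,190:490,::-1];cv2.imwrite("pics/t1.png",cv2.resize(i,None,fx=2.6,fy=2.6,interpolation=cv2.INTER_CUBIC))
E
```

```text
(no output)
```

View pics/s1.png

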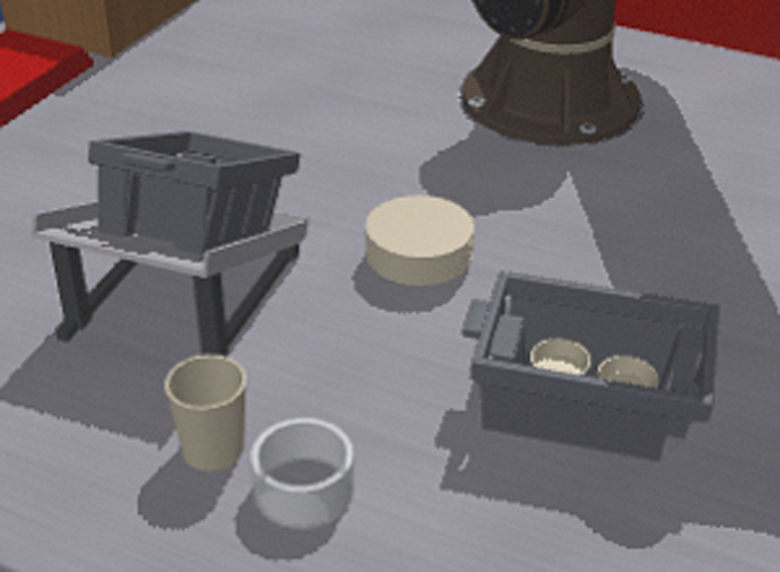

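View pics/t1.png

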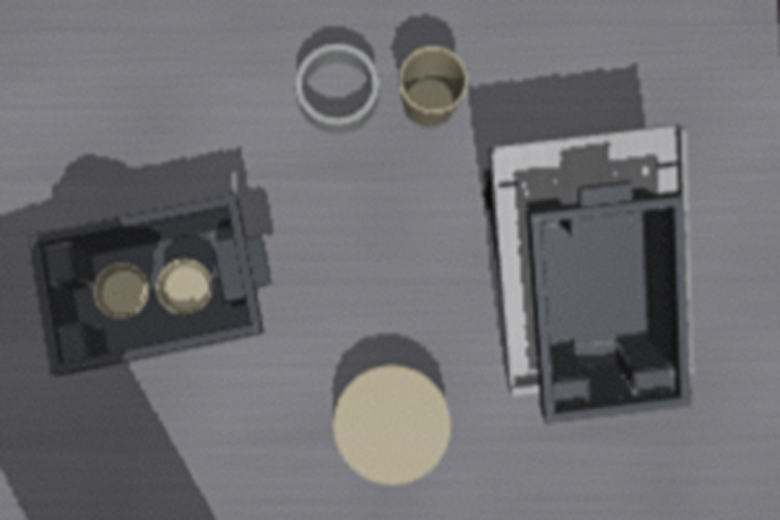

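The scene view shows the grey tote on the chute at left (tab facing the camera, about crop px 150,160) and the bowl tote at right, with its tab at about (475,318). In the top view the bowl tote is at about (150,285), tab to the right at about (258,260). The empty tote is at about (615,310), tab up at about (605,192). Plates, cup and tape stand between them.

```bash
cat >fit.py <<'E'
import numpy as np,cv2
from scipy.optimize import minimize
from scipy.spatial.transform import Rotation as R
def box(x0,x1,y0,y1,z0,z1): return np.array([[x,y,z] for x in(x0,x1) for y in(y0,y1) for z in(z0,z1)],float)
PARTS=[box(-107,107,-72,72,70,92),np.vstack([box(-94,94,-59,59,0,0),box(-103,103,-67,67,70,70)]),box(105,125,-25,25,79,89)]
def proj(p,P):
    E=p["extrinsics"]; c=(P-E[:3,3])@E[:3,:3]; c=c*[1,-1,-1]
    return cv2.projectPoints(c.reshape(-1,1,3),np.zeros(3),np.zeros(3),p["K"],np.array(p["dist"]))[0].reshape(-1,2)
def render(p,Rm,t,S=4):
    m=np.zeros((400*S,640*S),np.uint8)
    for b in PARTS:
        h=cv2.convexHull(((proj(p,b@Rm.T+t)+.5)*S*16-8).astype(np.int32))
        cv2.fillConvexPoly(m,h,255,shift=4)
    return cv2.resize(m,(640,400),interpolation=cv2.INTER_AREA)/255.
def fit(views,pose,x0,step):
    f=lambda x:sum(np.abs(render(p,*pose(x))-m).sum()/m.sum() for p,m in views)
    x0=np.array(x0,float);n=len(x0)
    for k in range(2):
        r=minimize(f,x0,method="Nelder-Mead",options=dict(initial_simplex=np.vstack([x0]+[x0+np.eye(n)[i]*step[i] for i in range(n)]),xatol=.05,fatol=1e-4,maxiter=250)); x0=r.x
    return r.x,r.fun
basepose=lambda x:(R.from_euler("z",x[2],degrees=True).as_matrix(),np.array([x[0],x[1],0]))
totepose=lambda x:(R.from_euler("ZY",[x[3],-26],degrees=True).as_matrix(),np.array(x[:3]))
E
cat >m1.py <<'E'
import pickle
from fit import *
d=pickle.load(open("d0.pkl","rb"))
V=lambda o,cs:[(d[c],max(d[c][o],key=lambda q:q["score"])["mask"].astype(float)) for c in cs]
def ray(p,uv,z):
    n=cv2.undistortPoints(np.array([[uv]],float),p["K"],np.array(p["dist"]))[0,0]
    E=p["extrinsics"];v=E[:3,:3]@[n[0],-n[1],-1];return E[:3,3]+v*(z-E[2,3])/v[2]
T=d["top"]
b0=ray(T,(190+152/2.6,110+285/2.6),60);t0=ray(T,(190+615/2.6,110+310/2.6),170);print(b0,t0)
for cs in(["scene","top"],["top"],["scene"]):
    print(cs,"base",fit(V("base",cs),basepose,[b0[0],b0[1],-80],[10,10,8]))
for cs in(["scene","top"],):
    x,e=fit(V("tote",cs),totepose,[t0[0],t0[1],100,5],[10,10,20,8]);print(cs,"tote",x,e)
for n,o,z in(("plates","plates",48),("cup","cup",85),("tape","tape",48)): print(n,ray(T,T[o][0]["uv"],z/2))
xb,_=fit(V("base",["scene","top"]),basepose,[b0[0],b0[1],-80],[10,10,8])
for c in("scene","top"):
    im=cv2.resize(d[c]["img"][:,:,::-1],None,fx=3,fy=3)
    for pz in(basepose(xb),totepose(x)):
        m=(render(d[c],*pz)>.5).astype(np.uint8); cs_,_=cv2.findContours(cv2.resize(m,None,fx=3,fy=3),0,2); cv2.drawContours(im,cs_,-1,(0,255,0),1)
        q=((proj(d[c],PARTS[0][1::2]@pz[0].T+pz[1])+.5)*3).astype(int)[[0,1,3,2]]; cv2.polylines(im,[q],True,(0,0,255),1)
    im=im[330:930,510:1310] if c=="scene" else im[330:930,580:1380]
    cv2.imwrite(f"pics/ov_{c}.png",im)
E
python3 m1.py
```

```text
[569.00828687 238.54488229  60.        ] [ 525.93103903 -213.94561346  170.        ]
['scene', 'top'] base (array([568.38946511, 241.5155885 , -79.06811101]), np.float64(0.3335913695785747))
['top'] base (array([568.56712662, 241.19640939, -78.95003051]), np.float64(0.20166289404317447))
['scene'] base (array([567.88307117, 241.612389  , -78.73947242]), np.float64(0.1308269695189609))
['scene', 'top'] tote [ 566.24553446 -209.70774049   65.97092371    7.19817036] 0.10736146170046487
plates [424.47388341  -5.8596055   24.        ]
cup [789.09368944 -62.97254354  42.5       ]
tape [820.42109495  49.22616366  24.        ]
```

View overlays.

View pics/ov_top.png

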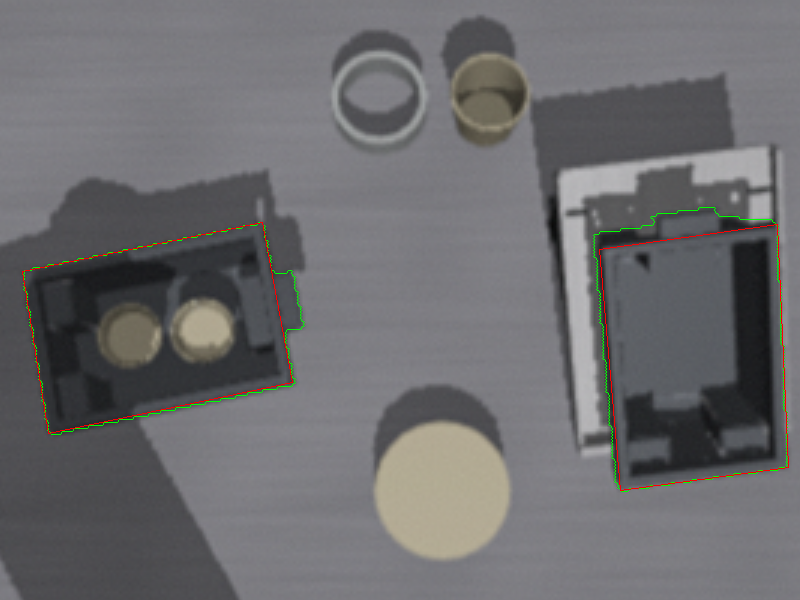

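View pics/ov_scene.png

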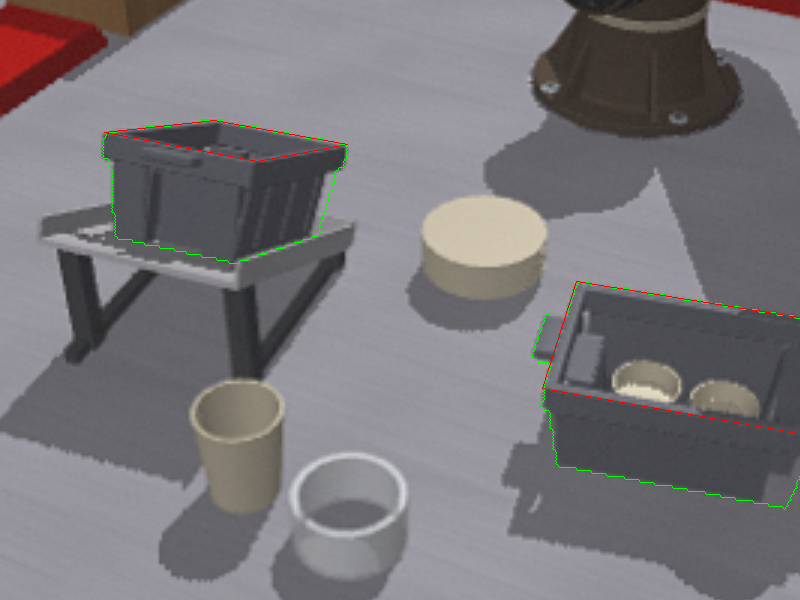

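Both overlays fit the rims to about a pixel or two. I'll grip the +y long rim bar in line with the tilted tote, with tool x along tote x. That keeps joint 6 in range for the turn of about 94°.

```bash
cat >go.py <<'E'
import numpy as np
from scipy.spatial.transform import Rotation as R
from cell import readout
def show(targets):
    s=readout.state();p=s["eef_pos"];r=R.from_euler("xyz",s["tcp_rot"])
    print("t",round(s["t"],2),"pos",p.round(1),"rpy",np.degrees(s["tcp_rot"]).round(1),"q",s["joints"].round(2),"F",s["ft_force"].round(1),"M",s["moment"].round(2),"open",round(s["opening"],3),"grip",round(s["grip_force"],1))
    for n,P,Q in targets:
        print(n,np.round(P,1),"turn",(r.inv()*Q).as_rotvec(degrees=True).round(1),"shift_m",(r.inv().apply(np.array(P)-p)/1000).round(4))
def tool(yaw,pitch=0): return R.from_euler("ZYX",[yaw,pitch,180],degrees=True)
E
python3 - <<'E'
from go import *
O=np.array([566.2,-209.7,66.]);T=R.from_euler("ZY",[7.2,-26],degrees=True)
Q=tool(7.2,-26);g=O+T.apply([0,67,61]);pre=O+T.apply([0,67,61+85])
print(g,pre)
show([("w1",[430,330,320],tool(86)),("pre",pre,Q)])
E
```

```text
[ 531.27289133 -146.57980588  120.82643682] [ 494.30516228 -151.24991612  197.22393076]
t 1.1 pos [150.2 606.7 214.7] rpy [180.    0.  166.1] q [ 1.22  0.49  1.56  0.    1.09 -0.11] F [ 1.   0.  -0.5] M [-0.02  0.06 -0.03] open 0.999 grip 0.0
w1 [430 330 320] turn [ 0.  -0.  80.1] shift_m [-0.3381 -0.2013 -0.1054]
pre [ 494.3 -151.2  197.2] turn [-35.8   6.7 155.2] shift_m [-0.5162 -0.653   0.0174]
```

{"api": "move_arm", "payload": {"plan": [[[0, 0, 10], [-0.042, -0.025, -0.021], 1], [[0, 0, 20], [-0.084, -0.05, -0.042], 1], [[0, 0, 30], [-0.127, -0.075, -0.063], 1], [[0, 0, 40], [-0.17, -0.1, -0.084], 1], [[0, 0, 50], [-0.212, -0.125, -0.105], 1]]}}

```text
t: 1.72
eef_pos: [327.0, 433.1, 320.5]
tcp_rot: [3.141, -0.0, 2.02]
ft_force: [0.2, 0.7, 0.1]
opening: 0.998
grip_force: 0.0
```

```bash
python3 - <<'E'
from go import *
show([("w1",[430,330,320],tool(68)),("w2",[470,50,320],tool(40))])
E
```

```text
t 1.73 pos [327.  433.1 320.5] rpy [180.   -0.  115.8] q [0.8  0.28 1.61 0.   1.25 0.35] F [0.2 0.7 0.1] M [-0.03  0.   -0.02] open 0.998 grip 0.0
w1 [430 330 320] turn [ 0.  -0.  47.8] shift_m [-0.1376  0.048   0.0005]
w2 [470  50 320] turn [ 0.  -0.  75.8] shift_m [-4.072e-01 -3.770e-02  4.000e-04]
```

{"api": "move_arm", "payload": {"plan": [[[0, 0, 10], [-0.057, -0.005, 0], 1], [[0, 0, 20], [-0.114, -0.01, 0], 1], [[0, 0, 30], [-0.171, -0.015, 0], 1], [[0, 0, 40], [-0.228, -0.02, 0], 1], [[0, 0, 50], [-0.285, -0.026, 0], 1]]}}

```text
t: 2.35
eef_pos: [428.3, 165.2, 319.9]
tcp_rot: [3.141, -0.0, 1.148]
ft_force: [0.8, 0.8, -0.7]
opening: 0.999
grip_force: 0.0
```

```bash
python3 - <<'E'
from go import *
show([("pre",[494.3,-151.2,197.2],tool(7.2,-26)),("pre_hi",[480,-130,240],tool(7.2,-26))])
E
```

```text
t 2.35 pos [428.3 165.2 319.9] rpy [180.   -0.   65.8] q [0.22 0.15 1.79 0.   1.21 0.65] F [ 0.8  0.8 -0.7] M [-0.11  0.1  -0.05] open 0.999 grip 0.0
pre [ 494.3 -151.2  197.2] turn [-13.3  23.6  57.5] shift_m [-0.2615  0.19    0.1226]
pre_hi [ 480 -130  240] turn [-13.3  23.6  57.5] shift_m [-0.248   0.1683  0.0798]
```

{"api": "move_arm", "payload": {"plan": [[[-2.1, 3.8, 9.2], [-0.04, 0.027, 0.013], 1], [[-4.2, 7.6, 18.4], [-0.08, 0.054, 0.026], 1], [[-6.4, 11.4, 27.6], [-0.12, 0.081, 0.039], 1], [[-8.5, 15.1, 36.8], [-0.16, 0.108, 0.052], 1], [[-10.6, 18.9, 46], [-0.198, 0.135, 0.064], 1]]}}

```text
t: 2.98
eef_pos: [471.1, -70.6, 255.7]
tcp_rot: [3.101, -0.369, 0.343]
ft_force: [1.9, 0.3, -0.7]
opening: 1.0
grip_force: 0.0
```

```bash
python3 - <<'E'
from go import *
show([("pre",[494.3,-151.2,197.2],tool(7.2,-26))])
E
```

```text
t 2.98 pos [471.1 -70.6 255.7] rpy [177.7 -21.1  19.6] q [-0.41  0.12  2.06  0.35  0.69  0.58] F [ 1.9  0.3 -0.7] M [-0.11  0.3  -0.  ] open 1.0 grip 0.0
pre [ 494.3 -151.2  197.2] turn [-2.6  4.6 11.5] shift_m [-0.026   0.0814  0.056 ]
```

{"api": "move_arm", "payload": {"plan": [[[-1.3, 2.3, 5.8], [-0.013, 0.04, 0.028], 1], [[-2.6, 4.6, 11.5], [-0.026, 0.0814, 0.056], 1], [[-2.6, 4.6, 11.5], [-0.026, 0.0814, 0.056], 1]]}}

```text
t: 3.35
eef_pos: [494.1, -151.0, 195.1]
tcp_rot: [-3.138, -0.448, 0.127]
ft_force: [0.4, 0.1, 0.7]
opening: 1.001
grip_force: 0.0
```

```bash
python3 - <<'E'
from go import *
from cell import eyes
import cv2
show([("g",[531.3,-146.6,120.8],tool(7.2,-26))])
a=eyes.read_camera("top")["img"][130:330,340:480,::-1];b=eyes.read_camera("scene")["img"][110:240,170:340,::-1]
f=lambda i,h:cv2.resize(i,(int(i.shape[1]*h/i.shape[0]),h),interpolation=cv2.INTER_CUBIC)
im=np.hstack([f(a,420),f(b,380)[:420] if 0 else cv2.copyMakeBorder(f(b,380),0,40,0,0,0)]);print(im.shape);cv2.imwrite("pics/pre.png",im)
E
```

```text
t 3.35 pos [ 494.1 -151.   195.1] rpy [-179.8  -25.7    7.3] q [-0.58  0.26  2.11  0.62  0.51  0.36] F [0.4 0.1 0.7] M [-0.13  0.37  0.03] open 1.001 grip 0.0
g [ 531.3 -146.6  120.8] turn [-0.2  0.3  0. ] shift_m [0.0016 0.0006 0.0832]
(420, 790, 3)
```

View pics/pre.png

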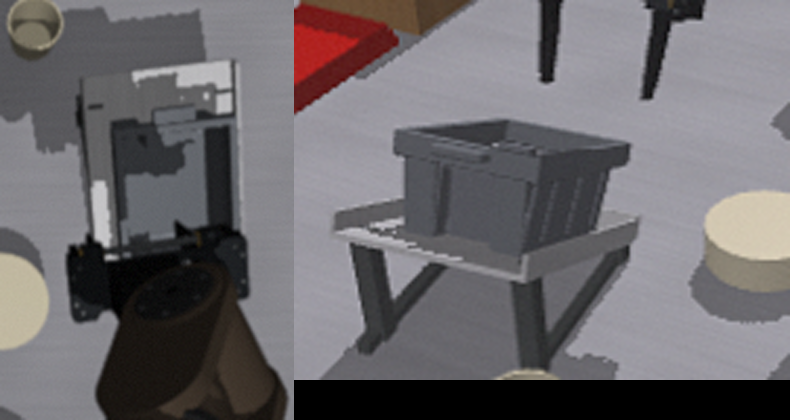

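The tool is lined up with the tilted tote. The fingers show at (545,80) and (648,95) in the right crop, about 80 mm short of the near rim. I'll go in along the tool axis.

{"api": "move_arm", "payload": {"plan": [[[0, 0, 0], [0.001, 0, 0.03], 1], [[0, 0, 0], [0.001, 0, 0.055], 1], [[0, 0, 0], [0.001, 0.0005, 0.072], 1], [[0, 0, 0], [0.0015, 0.0005, 0.082], 1], [[0, 0, 0], [0.0015, 0.0005, 0.082], 1]]}}

```text
t: 4.08
eef_pos: [531.6, -144.0, 124.3]
tcp_rot: [-3.141, -0.451, 0.133]
ft_force: [0.6, 0.1, 0.6]
opening: 1.002
grip_force: 0.0
```

```bash
python3 - <<'E'
from go import *
from cell import eyes
import cv2
show([("g",[531.3,-146.6,120.8],tool(7.2,-26))])
b=eyes.read_camera("scene")["img"][110:220,190:340,::-1]
cv2.imwrite("pics/in.png",cv2.resize(b,None,fx=5,fy=5,interpolation=cv2.INTER_CUBIC))
E
```

```text
t 4.08 pos [ 531.6 -144.   124.3] rpy [-180.   -25.8    7.6] q [-0.52  0.42  2.11  0.86  0.36  0.14] F [0.6 0.1 0.6] M [-0.12  0.34  0.05] open 1.002 grip 0.0
g [ 531.3 -146.6  120.8] turn [-0.2  0.2  0.4] shift_m [-0.0021  0.0026  0.0029]
```

View pics/in.png

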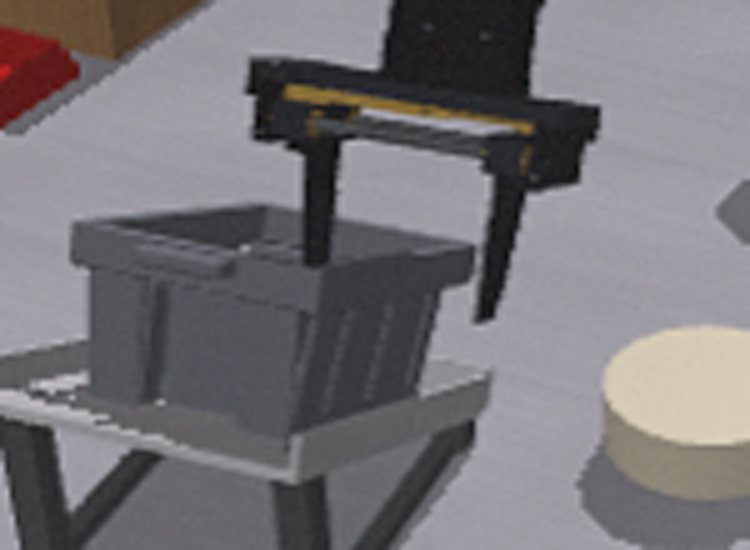

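The fingers straddle the near rim: the inner one is in the mouth at about (318,240), the outer one at about (490,310). I'll make the small correction, then close.

{"api": "move_arm", "payload": {"plan": [[[0, 0, 0.3], [-0.002, 0.0025, 0.003], 1], [[0, 0, 0.3], [-0.002, 0.0025, 0.003], -1], [[0, 0, 0.3], [-0.002, 0.0025, 0.003], -1], [[0, 0, 0.3], [-0.002, 0.0025, 0.003], -1], [[0, 0, 0.3], [-0.002, 0.0025, 0.003], -1]]}}

```text
t: 4.75
eef_pos: [531.2, -147.3, 120.4]
tcp_rot: [-3.139, -0.451, 0.126]
ft_force: [0.1, 1.0, 0.1]
opening: 0.635
grip_force: 0.0
```

{"api": "move_arm", "payload": {"plan": [[[0, 0, 0], [0, 0, 0], -1], [[0, 0, 0], [0, 0, 0], -1], [[0, 0, 0], [0, 0, 0], -1]]}}

```text
t: 5.12
eef_pos: [531.2, -147.2, 120.4]
tcp_rot: [-3.138, -0.45, 0.126]
ft_force: [-0.6, 0.7, 0.3]
opening: 0.322
grip_force: 0.0
```

```bash
python3 - <<'E'
from go import *
show([("g",[531.3,-146.6,120.8],tool(7.2,-26))])
E
```

```text
t 5.12 pos [ 531.2 -147.2  120.4] rpy [-179.8  -25.8    7.2] q [-0.52  0.43  2.12  0.88  0.35  0.12] F [-0.6  0.7  0.3] M [-0.05  0.42  0.04] open 0.322 grip 0.0
g [ 531.3 -146.6  120.8] turn [-0.2  0.2  0. ] shift_m [ 0.0003 -0.0006 -0.0003]
```

{"api": "move_arm", "payload": {"plan": [[[0, 0, 0], [0, 0, 0], -1], [[0, 0, 0], [0, 0, 0], -1], [[0, 0, 0], [0, 0, 0], -1], [[0, 0, 0], [0, 0, 0], -1]]}}

```text
t: 5.62
eef_pos: [531.1, -147.4, 120.3]
tcp_rot: [-3.138, -0.45, 0.125]
ft_force: [-3.6, -2.4, 0.4]
opening: 0.102
grip_force: 30.0
```

{"api": "move_arm", "payload": {"plan": [[[0, 0, 0], [0, 0, -0.003], -1], [[0, 0, 0], [0, 0, -0.01], -1], [[0, 0, 0], [0, 0, -0.022], -1], [[0, 0, 0], [0, 0, -0.037], -1], [[0, 0, 0], [0, 0, -0.052], -1]]}}

```text
t: 6.25
eef_pos: [508.2, -150.0, 167.7]
tcp_rot: [-3.138, -0.45, 0.126]
ft_force: [-0.5, -0.2, -3.7]
opening: 0.104
grip_force: 30.0
```

{"api": "move_arm", "payload": {"plan": [[[0, 0, 0], [0, 0, -0.015], -1], [[0, 0, 0], [0, 0, -0.03], -1], [[0, 0, 0], [0, 0, -0.045], -1], [[0, 0, 0], [0, 0, -0.055], -1], [[0, 0, 0], [0, 0, -0.06], -1]]}}

```text
t: 6.88
eef_pos: [482.7, -153.8, 221.8]
tcp_rot: [-3.139, -0.451, 0.126]
ft_force: [-0.1, 0.2, -4.8]
opening: 0.104
grip_force: 30.0
```

```bash
python3 - <<'E'
from go import *
show([("level",[500,-150,300],tool(7.2)),("mid",[480,60,300],tool(55)),("end",[503,229,300],tool(101))])
E
```

```text
t 6.88 pos [ 482.7 -153.8  221.8] rpy [-179.8  -25.8    7.2] q [-0.6   0.2   2.09  0.57  0.57  0.41] F [-0.1  0.2 -4.8] M [ 0.13  0.83 -0.03] open 0.104 grip 30.0
level [ 500 -150  300] turn [ -0.2 -25.8   0.1] shift_m [ 0.05   -0.0018 -0.0626]
mid [480  60 300] turn [ 10.6 -24.4 -46.9] shift_m [ 0.0559 -0.2126 -0.0592]
end [503 229 300] turn [ 21.  -19.9 -92. ] shift_m [ 0.0955 -0.3774 -0.0396]
```

{"api": "move_arm", "payload": {"plan": [[[0, -4, 0], [0.008, 0, -0.01], -1], [[0, -10, 0], [0.02, 0, -0.025], -1], [[0, -16, 0], [0.032, -0.001, -0.04], -1], [[0, -22, 0], [0.043, -0.001, -0.053], -1], [[-0.2, -25.8, 0.1], [0.05, -0.002, -0.0626], -1]]}}

```text
t: 7.5
eef_pos: [500.9, -149.7, 299.9]
tcp_rot: [3.141, 0.002, 0.125]
ft_force: [-0.3, 0.6, -4.4]
opening: 0.104
grip_force: 30.0
```

```bash
python3 - <<'E'
from go import *
show([("mid",[480,60,300],tool(55)),("end",[503,229,300],tool(101))])
E
```

```text
t 7.5 pos [ 500.9 -149.7  299.9] rpy [1.8e+02 1.0e-01 7.2e+00] q [-0.42  0.26  1.68 -0.    1.19  1.03] F [-0.3  0.6 -4.4] M [ 0.26  0.19 -0.06] open 0.104 grip 30.0
mid [480  60 300] turn [ -0.    0.1 -47.8] shift_m [ 5.400e-03 -2.106e-01 -2.000e-04]
end [503 229 300] turn [ -0.1   0.1 -93.8] shift_m [ 0.0493 -0.3754 -0.0004]
```

{"api": "move_arm", "payload": {"plan": [[[0, 0, -3], [0, -0.012, 0], -1], [[0, 0, -8], [0, -0.035, 0], -1], [[0, 0, -15], [0.001, -0.065, 0], -1], [[0, 0, -22], [0.002, -0.097, 0], -1], [[0, 0, -30], [0.003, -0.13, 0], -1]]}}

```text
t: 8.12
eef_pos: [486.0, -18.8, 298.5]
tcp_rot: [-3.141, -0.001, 0.655]
ft_force: [0.6, 0.4, -4.0]
opening: 0.104
grip_force: 30.0
```

```bash
python3 - <<'E'
from go import *
show([("end",[503,229,300],tool(101))])
E
```

```text
t 8.12 pos [486.  -18.8 298.5] rpy [-1.80e+02 -1.00e-01  3.75e+01] q [-0.18  0.21  1.77  0.    1.17  0.74] F [ 0.6  0.4 -4. ] M [0.12 0.3  0.1 ] open 0.104 grip 30.0
end [503 229 300] turn [  0.   -0.1 -63.5] shift_m [ 0.1645 -0.1862 -0.0012]
```

{"api": "move_arm", "payload": {"plan": [[[0, 0, -7], [0.018, -0.021, 0], -1], [[0, 0, -15], [0.038, -0.044, 0], -1], [[0, 0, -23], [0.06, -0.067, 0], -1], [[0, 0, -30], [0.08, -0.09, 0], -1], [[0, 0, -38], [0.1, -0.112, -0.001], -1]]}}

```text
t: 8.75
eef_pos: [498.0, 130.6, 299.4]
tcp_rot: [-3.141, -0.001, 1.319]
ft_force: [0.3, 0.3, -4.6]
opening: 0.103
grip_force: 30.0
```

```bash
python3 - <<'E'
from go import *
show([("end",[503,229,300],tool(101))])
E
```

```text
t 8.75 pos [498.  130.6 299.4] rpy [-1.80e+02 -1.00e-01  7.55e+01] q [0.13 0.25 1.7  0.   1.19 0.38] F [ 0.3  0.3 -4.6] M [-0.07  0.27  0.09] open 0.103 grip 30.0
end [503 229 300] turn [ -0.   -0.1 -25.5] shift_m [ 0.0965 -0.0197 -0.0005]
```

{"api": "move_arm", "payload": {"plan": [[[0, 0, -6], [0.022, -0.005, 0.01], -1], [[0, 0, -13], [0.048, -0.01, 0.025], -1], [[0, 0, -19], [0.072, -0.015, 0.04], -1], [[0, -0.1, -23], [0.088, -0.018, 0.052], -1], [[0, -0.1, -25.5], [0.0965, -0.0197, 0.06], -1]]}}

```text
t: 9.38
eef_pos: [503.7, 228.3, 239.1]
tcp_rot: [-3.14, 0.001, 1.761]
ft_force: [-0.2, -0.4, -3.6]
opening: 0.1
grip_force: 30.0
```

```bash
cat >look.py <<'E'
import sys,pickle
from go import *
from fit import *
from cell import eyes
tag=sys.argv[1]
show([])
s=readout.state();Rt=R.from_euler("xyz",s["tcp_rot"]);P=s["eef_pos"]
d={}
for c in("scene","top"):
    p=eyes.read_camera(c);d[c]=p
    for o in("tote","base"):
        q=eyes.cut_out(p,o);p[o]=q;print(c,o,[(round(float(k["score"]),2),k["uv"],int(k["mask"].sum())) for k in q[:2]])
pickle.dump(d,open(tag+".pkl","wb"))
# nominal tote from hand: tool axes -> tote axes
Tn=Rt*R.from_euler("x",180,degrees=True); On=P-Tn.apply([0,67,61])
print("nominal tote",On.round(1),Tn.as_euler("ZYX",degrees=True).round(1))
im=[]
for c in("scene","top"):
    i=cv2.resize(d[c]["img"][:,:,::-1],None,fx=3,fy=3,interpolation=cv2.INTER_CUBIC)
    for Rm,t,col in((Tn.as_matrix(),On,(0,255,0)),(*basepose([568.4,241.5,-79]),(0,0,255))):
        for k in(slice(0,None,2),slice(1,None,2)):
            q=((proj(d[c],PARTS[0][k]@Rm.T+t)+.5)*3).astype(int)[[0,1,3,2]];cv2.polylines(i,[q],True,col,1)
    u=np.array(proj(d[c],On[None])[0]*3,int)-[0,0]
    x,y=max(0,u[0]-200),max(0,u[1]-330); im.append(cv2.resize(i[y:y+550,x:x+400],(400,550)))
cv2.imwrite(f"pics/{tag}.png",np.hstack(im))
E
python3 look.py hov
```

```text
t 9.38 pos [503.7 228.3 239.1] rpy [-1.799e+02  1.000e-01  1.009e+02] q [ 0.31  0.36  1.7  -0.    1.07  0.12] F [-0.2 -0.4 -3.6] M [-0.24  0.26 -0.01] open 0.1 grip 30.0
scene tote [(0.95, [406.5, 179.3], 6283)]
scene base [(0.92, [399.0, 239.4], 4657), (0.75, [409.6, 185.3], 6197)]
top tote [(0.74, [254.5, 200.2], 3290)]
top base []
nominal tote [569.5 240.9 178. ] [1.009e+02 1.000e-01 1.000e-01]
```

View pics/hov.png

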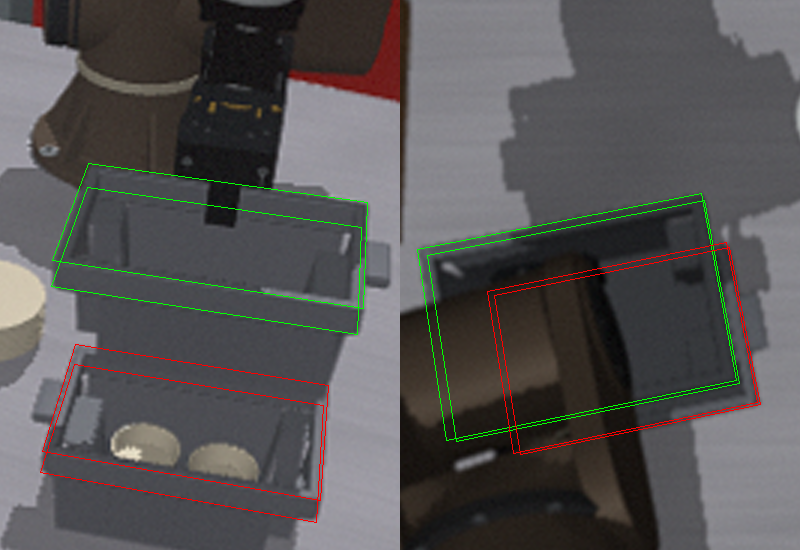

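Scene crop: the held tote (rim inside the green outline, tab at right about (378,265)) hangs level and opposite to the base (red, tab at left about (48,400)). I'll refine the relative offset with an edge fit before lowering.

```bash
cat >edge.py <<'E'
import pickle
from fit import *
def loop(a,b,z): return [((a,b,z),(a,-b,z)),((a,-b,z),(-a,-b,z)),((-a,-b,z),(-a,b,z)),((-a,b,z),(a,b,z))]
SEG=loop(107,72,92)+loop(97,62,92)+[((125,-25,89),(125,25,89)),((125,25,89),(107,25,89)),((125,-25,89),(107,-25,89))]
W=[2]*4+[1]*4+[1]*3
u=np.linspace(.04,.96,60)[:,None]
PTS=np.vstack([np.array(a)*(1-u)+np.array(b)*u for a,b in SEG]).astype(float)
DIR=np.vstack([np.tile(np.subtract(b,a)/np.linalg.norm(np.subtract(b,a)),(60,1)) for a,b in SEG]).astype(float)
WT=np.repeat(W,60)
def prep(p,ign=None):
    g=cv2.GaussianBlur(cv2.cvtColor(p["img"],cv2.COLOR_RGB2GRAY).astype(np.float32),(0,0),1.0)
    gx,gy=cv2.Sobel(g,cv2.CV_32F,1,0)/8,cv2.Sobel(g,cv2.CV_32F,0,1)/8
    return p,gx,gy,(np.zeros(g.shape,np.float32) if ign is None else ign.astype(np.float32))
def score(v,Rm,t):
    p,gx,gy,ig=v;X=PTS@Rm.T+t
    a=proj(p,X);b=proj(p,X+DIR@Rm.T*3);d=b-a;d/=np.linalg.norm(d,axis=1,keepdims=True)
    m=lambda I:cv2.remap(I,a[:,:1].astype(np.float32),a[:,1:].astype(np.float32),cv2.INTER_LINEAR)[:,0]
    e=np.minimum(np.abs(-d[:,1]*m(gx)+d[:,0]*m(gy)),8); w=WT*(m(ig)<.1)
    return (w*e).sum()/w.sum()
def efit(vs,pose,x0,step):
    f=lambda x:-sum(score(v,*pose(x)) for v in vs); best=None; rng=np.random.default_rng(0)
    for k in range(8):
        s=np.array(x0)+(rng.normal(size=len(x0))*np.array(step)*.5 if k else 0);n=len(s)
        r=minimize(f,s,method="Nelder-Mead",options=dict(initial_simplex=np.vstack([s]+[s+np.eye(n)[i]*step[i] for i in range(n)]),xatol=.02,fatol=1e-4,maxiter=500))
        if best is None or r.fun<best.fun: best=r
    return best.x.round(2),round(best.fun,3)
E
python3 - <<'E'
from edge import *
d=pickle.load(open("d0.pkl","rb"));h=pickle.load(open("hov.pkl","rb"))
v=[prep(d["scene"]),prep(d["top"])]
for n,vs in(("both",v),("scene",v[:1]),("top",v[1:])): print("base",n,efit(vs,basepose,[568.4,241.5,-79],[4,4,3]))
print("tote0",efit(v,totepose,[566.2,-209.7,66,7.2],[4,4,4,3]))
ps=h["scene"];on=np.array([569.5,240.9,178.])
# ignore gripper: region of arm in scene by 3D box projected, arm in top via darkness/brown mask
E=R.from_euler("z",100.9,degrees=True)
b=proj(ps,on+E.apply(box(-42,42,5,130,88,260)));ig=np.zeros((400,640),np.uint8);cv2.fillConvexPoly(ig,cv2.convexHull(b.astype(np.int32)),1)
it=np.zeros((400,640),np.uint8)
pt=h["top"];cc=proj(pt,on[None])[0];x0=int(cc[0]*3)-200;y0=int(cc[1]*3)-330;x0=max(0,x0);y0=max(0,y0)
poly=np.array([[0,300],[170,245],[215,250],[240,340],[290,550],[0,550]])
cv2.fillConvexPoly(it,((poly+[x0,y0])/3).astype(np.int32),1)
vv=[prep(ps,ig),prep(pt,it)]
tp=lambda x:(R.from_euler("ZYX",x[3:6],degrees=True).as_matrix(),np.array(x[:3]))
for n,q in(("both",vv),("scene",vv[:1])): print("tote",n,efit(q,tp,[*on,100.9,0,0],[4,4,4,2,2,2]))
tp4=lambda x:(R.from_euler("ZYX",[x[3],0,0],degrees=True).as_matrix(),np.array(x[:3]))
for n,q in(("both",vv),("scene",vv[:1])): print("tote4",n,efit(q,tp4,[*on,100.9],[4,4,4,2]))
print("base in hov scene",efit([prep(ps)],basepose,[568.4,241.5,-79],[3,3,2]))
E
```

```text
base both (array([565.74, 241.  , -78.72]), np.float64(-11.896))
base scene (array([565.67, 240.44, -78.39]), np.float64(-6.335))
base top (array([565.56, 241.96, -78.97]), np.float64(-5.651))
tote0 (array([ 563.87, -206.31,   66.99,    5.23]), np.float64(-13.211))
tote both (array([569.22, 241.46, 175.89, 101.33,  -0.96,   1.  ]), np.float64(-11.733))
tote scene (array([ 5.6939e+02,  2.4057e+02,  1.7726e+02,  1.0089e+02,  4.4000e-01,
       -5.0000e-01]), np.float64(-5.89))
tote4 both (array([570.48, 240.32, 175.28, 101.73]), np.float64(-11.546))
tote4 scene (array([567.05, 240.77, 176.7 , 100.49]), np.float64(-5.892))
base in hov scene (array([562.95, 240.42, -77.34]), np.float64(-5.397))
```

```bash
python3 - <<'E'
from go import *
Q=tool(101.3);T=R.from_euler("z",101.3,degrees=True)
show([("pre",np.array([565.7,241.0,103])+T.apply([0,67,61])+[0.3,0,0],Q)])
E
```

```text
t 9.68 pos [504.9 227.1 240.7] rpy [1.800e+02 1.000e-01 1.006e+02] q [ 0.3   0.36  1.7  -0.    1.08  0.12] F [ 0.2 -1.1 -4.3] M [-0.15  0.29  0.  ] open 0.104 grip 30.0
pre [500.3 227.9 164. ] turn [ 0.   0.1 -0.7] shift_m [ 0.0017 -0.0044  0.0767]
```

{"api": "move_arm", "payload": {"plan": [[[0, 0, -0.3], [0.001, -0.002, 0.015], -1], [[0, 0, -0.7], [0.0017, -0.0044, 0.04], -1], [[0, 0.1, -0.7], [0.0017, -0.0044, 0.062], -1], [[0, 0.1, -0.7], [0.0017, -0.0044, 0.0767], -1], [[0, 0.1, -0.7], [0.0017, -0.0044, 0.0767], -1]]}}

```text
t: 10.3
eef_pos: [499.7, 228.1, 162.6]
tcp_rot: [-3.139, 0.0, 1.769]
ft_force: [-0.1, -0.0, -3.4]
opening: 0.104
grip_force: 30.0
```

{"api": "move_arm", "payload": {"plan": [[[0, 0, 0], [0, 0, 0], -1], [[0, 0, 0], [0, 0, 0], -1]]}}

```text
t: 10.55
eef_pos: [500.5, 228.4, 164.3]
tcp_rot: [3.14, -0.0, 1.769]
ft_force: [0.1, 0.1, -4.0]
opening: 0.107
grip_force: 30.0
```

```bash
sed -i 's/568.4,241.5,-79\]/565.7,241.0,-78.7]/' look.py; sed -i 's/for o in("tote","base")/for o in()/' look.py; python3 look.py near; python3 - <<'E'
from edge import *
h=pickle.load(open("near.pkl","rb"));ps=h["scene"];on=np.array([565.7,241.0,103.])
E=R.from_euler("z",101.3,degrees=True)
b=proj(ps,on+E.apply(box(-42,42,5,130,88,260)));ig=np.zeros((400,640),np.uint8);cv2.fillConvexPoly(ig,cv2.convexHull(b.astype(np.int32)),1)
tp=lambda x:(R.from_euler("ZYX",x[3:6],degrees=True).as_matrix(),np.array(x[:3]))
print(efit([prep(ps,ig)],tp,[*on,101.3,0,0],[4,4,4,2,2,2]))
tp4=lambda x:(R.from_euler("ZYX",[x[2],0,0],degrees=True).as_matrix(),np.array([x[0],x[1],103]))
print(efit([prep(ps,ig)],tp4,[565.7,241,101.3],[4,4,2]))
E
```

```text
t 10.55 pos [500.5 228.4 164.3] rpy [179.9  -0.  101.3] q [ 0.31  0.44  1.8  -0.    0.89  0.11] F [ 0.1  0.1 -4. ] M [-0.16  0.31  0.05] open 0.107 grip 30.0
nominal tote [566.3 241.6 103.4] [ 1.013e+02 -0.000e+00 -1.000e-01]
(array([ 5.7009e+02,  2.4491e+02,  1.0249e+02,  9.9770e+01, -2.5600e+00,
        4.9000e-01]), np.float64(-5.565))
(array([565.08, 240.59, 100.52]), np.float64(-5.41))
```

View pics/near.png

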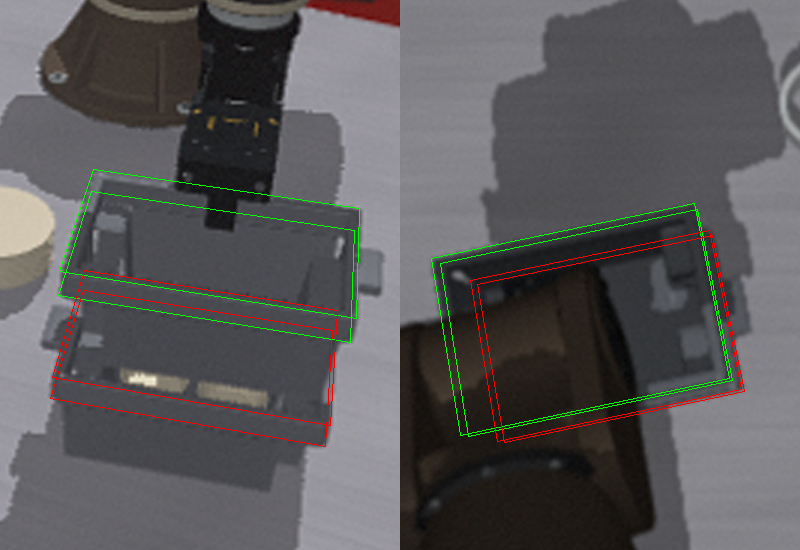

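Overlay matches both totes: the held tote is centred above the base with its tab at right (370,272). The base tab is at left (58,328). I'll lower it in small steps and watch the force.

{"api": "move_arm", "payload": {"plan": [[[0, 0, 0], [-0.0005, 0, 0.003], -1], [[0, 0, 0], [-0.0005, 0, 0.006], -1], [[0, 0, 0], [-0.0005, 0, 0.009], -1], [[0, 0, 0], [-0.0005, 0, 0.012], -1], [[0, 0, 0], [-0.0005, 0, 0.013], -1]]}}

```text
t: 11.28
eef_pos: [500.2, 227.8, 150.3]
tcp_rot: [-3.141, 0.0, 1.769]
ft_force: [-0.7, 0.8, -4.5]
opening: 0.106
grip_force: 30.0
```

{"api": "move_arm", "payload": {"plan": [[[0, 0, 0], [0, 0, 0.001], -1], [[0, 0, 0], [0, 0, 0.002], -1], [[0, 0, 0], [0, 0, 0.003], -1]]}}

```text
t: 11.65
eef_pos: [500.3, 227.8, 147.6]
tcp_rot: [-3.142, 0.0, 1.769]
ft_force: [0.6, -0.2, -4.4]
opening: 0.104
grip_force: 30.0
```

{"api": "move_arm", "payload": {"plan": [[[0, 0, 0], [0, 0, 0.0015], -1], [[0, 0, 0], [0, 0, 0.003], -1], [[0, 0, 0], [0, 0, 0.0045], -1], [[0, 0, 0], [0, 0, 0.006], -1]]}}

```text
t: 12.15
eef_pos: [500.5, 227.9, 141.6]
tcp_rot: [3.141, -0.0, 1.769]
ft_force: [1.6, 0.0, -2.8]
opening: 0.101
grip_force: 30.0
```

{"api": "move_arm", "payload": {"plan": [[[0, 0, 0], [0, 0, 0.0015], -1], [[0, 0, 0], [0, 0, 0.003], -1], [[0, 0, 0], [0, 0, 0.0045], -1]]}}

```text
t: 12.52
eef_pos: [500.7, 228.0, 137.2]
tcp_rot: [3.14, -0.0, 1.769]
ft_force: [4.1, 0.3, -1.7]
opening: 0.107
grip_force: 30.0
```

{"api": "move_arm", "payload": {"plan": [[[0, 0, 0], [0, 0.001, 0], -1], [[0, 0, 0], [0, 0.0015, 0], -1], [[0, 0, 0], [0, 0.0015, 0], -1]]}}

```text
t: 12.9
eef_pos: [501.3, 228.0, 136.8]
tcp_rot: [-3.14, 0.0, 1.769]
ft_force: [-0.2, -0.8, -2.5]
opening: 0.1
grip_force: 30.0
```

```bash
python3 -c "
from go import *
show([])"
```

```text
t 12.9 pos [501.3 228.  136.8] rpy [-179.9    0.   101.4] q [ 0.31  0.48  1.83 -0.    0.84  0.11] F [-0.2 -0.8 -2.5] M [-0.25  0.22 -0.11] open 0.1 grip 30.0
```

{"api": "move_arm", "payload": {"plan": [[[0, 0, 0], [0, 0, 0.001], -1], [[0, 0, 0], [0, 0, 0.002], -1], [[0, 0, 0], [0, 0, 0.003], -1]]}}

```text
t: 13.28
eef_pos: [501.7, 228.0, 134.0]
tcp_rot: [-3.141, 0.0, 1.769]
ft_force: [0.5, -1.0, -2.2]
opening: 0.103
grip_force: 30.0
```

{"api": "move_arm", "payload": {"plan": [[[0, 0, 0], [0, 0, 0.001], -1], [[0, 0, 0], [0, 0, 0.0015], -1]]}}

```text
t: 13.52
eef_pos: [501.8, 228.1, 132.6]
tcp_rot: [-3.142, 0.0, 1.769]
ft_force: [-0.5, -1.9, -0.5]
opening: 0.104
grip_force: 30.0
```

```bash
python3 -c "
from go import *
show([])"
```

```text
t 13.53 pos [501.8 228.1 132.6] rpy [-180.     0.   101.3] q [ 0.31  0.49  1.83 -0.    0.82  0.11] F [-0.5 -1.9 -0.5] M [-0.48  0.22 -0.24] open 0.104 grip 30.0
```

{"api": "move_arm", "payload": {"plan": [[[0, 0, 0], [0, 0, 0.0005], -1], [[0, 0, 0], [0, 0, 0.001], -1], [[0, 0, 0], [0, 0, 0.001], -1]]}}

```text
t: 13.9
eef_pos: [501.7, 228.2, 132.3]
tcp_rot: [3.141, 0.0, 1.769]
ft_force: [-4.1, -3.2, 7.1]
opening: 0.105
grip_force: 30.0
```

```bash
sed -i 's/565.7,241.0,-78.7\]/565.7,241.0,-78.7]/' look.py; python3 look.py seat; python3 - <<'E'
from edge import *
h=pickle.load(open("seat.pkl","rb"));ps=h["scene"];on=np.array([567.,241.5,71.])
E=R.from_euler("z",101.3,degrees=True)
b=proj(ps,on+E.apply(box(-42,42,5,130,88,260)));ig=np.zeros((400,640),np.uint8);cv2.fillConvexPoly(ig,cv2.convexHull(b.astype(np.int32)),1)
tp4=lambda x:(R.from_euler("ZYX",[x[3],0,0],degrees=True).as_matrix(),np.array(x[:3]))
print(efit([prep(ps,ig)],tp4,[*on,101.3],[4,4,4,2]))
E
```

```text
t 13.9 pos [501.7 228.2 132.3] rpy [180.    0.  101.4] q [ 0.31  0.49  1.83 -0.    0.82  0.11] F [-4.1 -3.2  7.1] M [-0.64  0.56 -0.25] open 0.105 grip 30.0
nominal tote [567.4 241.4  71.3] [101.4   0.   -0. ]
(array([561.99, 239.84,  69.35,  99.73]), np.float64(-6.084))
```

View pics/seat.png

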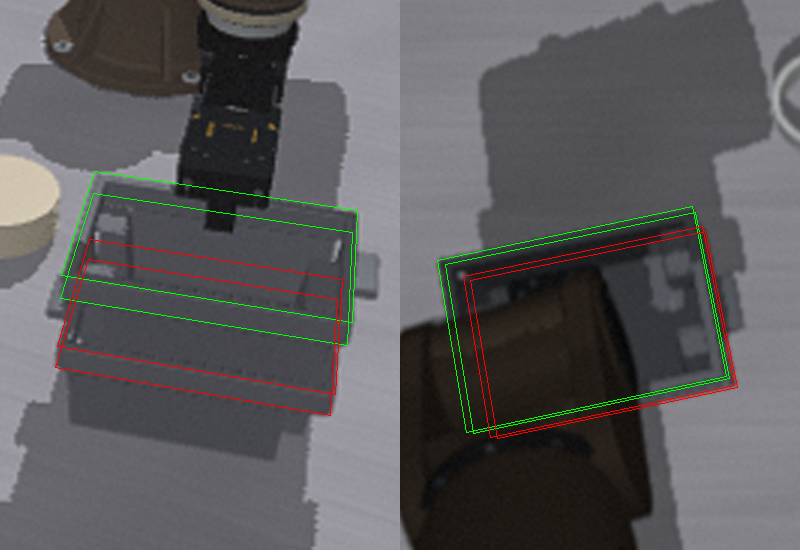

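The held tote sits inside the lower rim with tabs at opposite ends: upper tab at right (368,275), lower tab at left (52,302). The lower tote carries it (+7 N). I'll release and back off straight up.

{"api": "move_arm", "payload": {"plan": [[[0, 0, 0], [0, 0, -0.0005], -1], [[0, 0, 0], [0, 0, -0.0005], 0.0], [[0, 0, 0], [0, 0, -0.0005], 0.0], [[0, 0, 0], [0, 0, -0.0005], 0.0], [[0, 0, 0], [0, 0, -0.0005], 0.0]]}}

```text
t: 14.62
eef_pos: [501.8, 228.2, 132.0]
tcp_rot: [-3.141, 0.0, 1.769]
ft_force: [-0.4, 0.5, 0.0]
opening: 0.459
grip_force: 0.0
```

{"api": "move_arm", "payload": {"plan": [[[0, 0, 0], [0, 0, 0], 0.0], [[0, 0, 0], [0, 0, 0], 0.0]]}}

```text
t: 14.88
eef_pos: [501.7, 228.1, 132.1]
tcp_rot: [-3.141, 0.0, 1.769]
ft_force: [-0.0, 0.7, 0.2]
opening: 0.496
grip_force: 0.0
```

{"api": "move_arm", "payload": {"plan": [[[0, 0, 0], [0, 0, -0.01], 0.0], [[0, 0, 0], [0, 0, -0.03], 0.0], [[0, 0, 0], [0, 0, -0.06], 0.0], [[0, 0, 0], [0, 0, -0.11], 0.0], [[0, 0, 0], [0, 0, -0.16], 0.0]]}}

```text
t: 15.5
eef_pos: [501.5, 228.1, 294.3]
tcp_rot: [3.142, 0.0, 1.769]
ft_force: [-0.2, 0.0, 0.2]
opening: 0.5
grip_force: 0.0
```

{"api": "move_arm", "payload": {"plan": [[[0, 0, 0], [0.05, 0, 0], 0.0], [[0, 0, 0], [0.1, 0, 0], 0.0], [[0, 0, 0], [0.15, -0.02, 0], 0.0], [[0, 0, 0], [0.2, -0.04, 0], 0.0], [[0, 0, 0], [0.25, -0.06, 0], 0.0]]}}

```text
t: 16.12
eef_pos: [392.5, 462.7, 292.9]
tcp_rot: [3.141, -0.0, 1.769]
ft_force: [0.7, 1.0, 1.0]
opening: 0.502
grip_force: 0.0
```

```bash
python3 - <<'E'
from edge import *
from go import *
from cell import eyes
show([])
h={c:eyes.read_camera(c) for c in("scene","top")}
v=[prep(h["scene"]),prep(h["top"])]
tp=lambda x:(R.from_euler("ZYX",x[3:6],degrees=True).as_matrix(),np.array(x[:3]))
print("tote",efit(v,tp,[567,241,70,101.3,0,0],[4,4,4,2,2,2]))
print("scene tote",efit(v[:1],tp,[567,241,70,101.3,0,0],[4,4,4,2,2,2]))
a=h["scene"]["img"][150:310,320:490,::-1];b=h["top"]["img"][110:310,190:390,::-1]
cv2.imwrite("pics/end.png",np.hstack([cv2.resize(a,(425,400),interpolation=2),cv2.resize(b,(375,400),interpolation=2)]))
E
```

```text
t 16.12 pos [392.5 462.7 292.9] rpy [180.   -0.  101.4] q [ 0.76  0.4   1.5  -0.    1.24  0.56] F [0.7 1.  1. ] M [-0.13  0.03  0.01] open 0.502 grip 0.0
tote (array([5.6537e+02, 2.4238e+02, 6.8480e+01, 1.0074e+02, 4.3000e-01,
       1.8100e+00]), np.float64(-11.191))
scene tote (array([ 5.7385e+02,  2.4574e+02,  7.4510e+01,  9.9800e+01, -8.0000e-02,
        1.3100e+00]), np.float64(-5.464))
```

View pics/end.png

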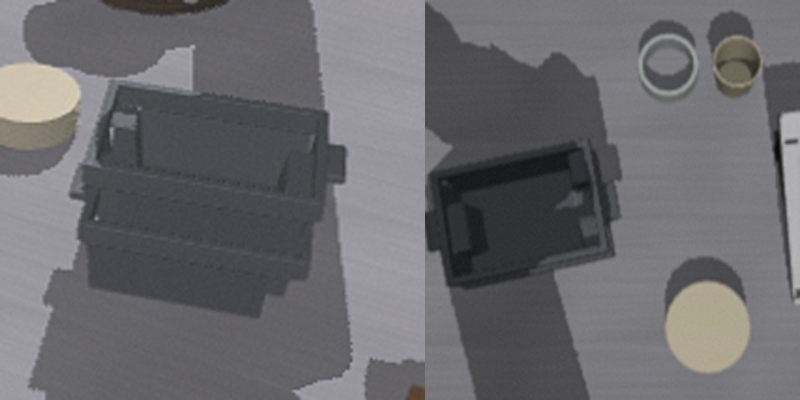

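Scene crop: the upper tote stands inside the lower rim, its tab at right (337,162) and the lower tab at left (77,185). Plates, cup and tape have not moved. I'll check levelness against the fit's own bias before handing in.

```bash
python3 - <<'E'
from edge import *
from cell import eyes
d=pickle.load(open("d0.pkl","rb"))
tp=lambda x:(R.from_euler("ZYX",x[3:6],degrees=True).as_matrix(),np.array(x[:3]))
v0=[prep(d[c]) for c in("scene","top")]
print("base d0 6dof",efit(v0,tp,[565.7,241,0,-78.7,0,0],[4,4,4,2,2,2]))
v=[prep(eyes.read_camera(c)) for c in("scene","top")]
for r in(-2,-1,0,1,2,3):
    t4=lambda x:(R.from_euler("ZYX",[x[3],0,r],degrees=True).as_matrix(),np.array(x[:3]))
    print(r,efit(v,t4,[566,241.5,70,101.3],[4,4,4,2]))
E
```

```text
base d0 6dof (array([567.35, 242.61,   0.57, -79.45,   1.61,   0.88]), np.float64(-11.982))
-2 (array([570.57, 242.46,  72.36, 101.26]), np.float64(-10.937))
-1 (array([569.04, 242.09,  72.91, 101.07]), np.float64(-10.972))
0 (array([568.11, 243.53,  67.71, 100.76]), np.float64(-10.916))
1 (array([566.5 , 243.34,  68.09, 100.65]), np.float64(-11.086))
2 (array([565.02, 243.03,  68.02, 100.66]), np.float64(-11.102))
3 (array([563.43, 242.73,  68.46, 100.58]), np.float64(-11.025))
```

The flat base gives the same 1–2° fit bias, so the stack is level as far as I can measure. The height of about 68–70 mm matches full seating.

```bash
python3 -c "
from cell import env
print(env.job_done())"
```

```text
the job is handed in; nothing more can be done
None
```

I stacked the empty tote on the bowl tote with the tabs at opposite ends, let go once the lower tote carried it, and handed the job in at about 16 s; no verdict came back, and the cameras could only confirm level to within about 2°.

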